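# Lock the specimen carriage into the microscope dock

## Task

Gently slide the specimen carriage along its rails into the dock until it meets the rubber seal, so that its bolt pin is inside the open cam disc. Then turn the cam disc clockwise, about half a turn, until its hook has drawn the bolt in snug: feel the load rise and stop when it is firm, before the seal is crushed. Let go, and leave the bottle, slide box and dish where they are.

Things in the scene. Friction and masses are not known exactly. Their poses are not given: they have to be found in the camera images.
- dock: Aluminium dock fixed to the bench: plate 300 x 110 mm, 12 mm thick, with two rails and a head with two black rubber seal pads. Origin at bench height under the cam disc's axis. Its x axis is the direction in which the carriage slides in; z up. Plate spans x -258 to +42 mm. Rails (top at 24 mm) guide the carriage with 1.5 mm play each side; its underside stays 12 mm above the bench.
- carriage: Black specimen carriage, 90 x 84 x 22 mm, about 0.3 kg, loose between the rails, holding a glass slide. Origin: middle of the lower edge of its front face; x points forward, as the dock's x. It slides with 2 to 5 N and meets the seal with its origin at dock x about -55 mm; the seal is set up to 3 mm nearer or farther, unseen, and gives only 1 mm per 40 N. Some 4 N more than sliding takes is enough.
- bolt_pin (a point): Centre of the steel pin, 8 mm across, that hangs from the end of the flat bolt, 37 mm ahead of the carriage's front face, 24 mm above the bench. With the carriage on the seal it stands 18 mm (+-3) from the cam axis, inside the open mouth of the cam; the hook catches it if it is nearer than 24 mm.
- carriage_rib (a point): Grip point of the upright aluminium rib on the carriage: 14 mm thick along the sliding direction, 50 mm wide across it, from 34 to 65 mm above the bench; the point lies on its midplane, 52 mm above the bench, 66 mm behind the carriage's front face.
- cam (a joint): Angle of the cam disc (72 mm across); grows clockwise seen from above. At 0 to 0.2 it is open, mouth towards the carriage. From about 0.5 the hook passes behind the pin, drawing 4 mm per rad. Turns freely (0.05 N m) until the seal is met at 1.7 to 3.3, unseen; then the moment rises in about 0.3 rad: 0.14 to 0.22 N m above free turning is snug, over 0.28 crushes the seal. Stays put when let go.
- cam_grip (a point): Point on the cam's axis, 60 mm above the bench, in the middle of its black wing grip: 52 mm long, 12 mm thick, from 44 to 72 mm above the bench. x axis along the wing's length, equal to the dock's x at cam angle 0; it turns with the cam, z stays up. Bolt and head beside it stay below 39 mm; the carriage's rib is higher, 120 mm from the axis. Several grips can be needed.
- cam_hook: The cam's steel hook: a spiral wall 5 mm thick standing on the disc, 17 to 30 mm above the bench, its inner face 29 mm from the axis at its leading tip and 15 mm at its tail. Origin at bench height on the axis; turns with the wing grip (x along it).
- reagent_bottle: Bystander: bottle 52 mm across, 110 mm high. Origin at the centre of its underside.
- slide_box: Bystander: white slide box 90 x 120 x 35 mm. Origin at the centre of its underside.
- dish: Bystander: clear closed dish 90 mm across, 14 mm high. Origin at the centre of its underside.

How it is judged (in metres and radians):
On the way, in this order (a step that is already met when the one before it is completed fails the run):
1. the carriage is slid in until its bolt pin is inside the still open cam (x of bolt_pin in the frame of dock above -0.024 m and value of joint cam below 0.45 rad), for 0.1 s.
2. the hook has caught the bolt and drawn it up snug on the seal (value of joint cam above 1.5 rad and contact force between carriage and cam_hook above 4 N), for 0.1 s.
At the end, for the whole second after the job is handed in: The cam has been turned more than 1.5 rad, its hook pulls on the bolt with 4 to 25 N, the bolt pin stands less than 24 mm from the cam's axis along the dock, and the carriage is at rest (under 10 mm/s) (all of step 2 and x of bolt_pin in the frame of dock above -0.024 m and linear speed of carriage below 0.01 m/s); the robot touches nothing.
It fails at once if the bolt is overtightened and the seal crushed (contact force between carriage and cam_hook above 25 N).
It fails at once if the carriage is rammed or pressed hard into the dock (contact force between carriage and dock above 35 N).
It fails at once if a bystander is pushed away (distance of any of reagent_bottle, slide_box, dish from where it was at the start of the episode above 0.02 m).
It also fails if it takes over 72 s, if anything falls off the work surface, if the arm or the gripper's body presses on something with over 40 N, if the wrist force passes 120 N, or if a joint passes its speed limit or range.

## Robot

A 6-joint arm with a two-finger parallel gripper is mounted at the origin on the work surface. World frame = base frame: x ahead of the robot, y to its left, z up, the work surface at z = 0. Lengths are in mm, angles in rad, forces in N, time in s.
With the tool pointing down it reaches from about 400 to 825 mm from the base axis. Payload 7 kg.
Tool frame: the origin (TCP) lies midway between the tips of the shut fingers; the grasp point (between the pads) lies 19 mm behind it; z points along the fingers, y is the direction in which the jaws open and shut (so a half turn about z gives the same grasp; the last joint's range is limited). The gripper opens to 85 mm and grips with 20 to 120 N. Pads are 22 mm wide; open, the fingers measure 114 mm over their backs; the gripper's body (76 mm by 85 mm) begins 54 mm behind the grasp point. The pads swing forward as they close: fully open they stand 13 mm farther back than shut.
Start: joints at [1.579, 0.359, 0.012, 0, -1.224, -0.288], TCP at [186.42, 648.724, 231.302] pointing down, gripper open.
Joint ranges: [-3.07, 3.07], [-1.43, 2.12], [-1.02, 1.25], [-3.03, 1.67], [-3.05, -0], [-3.03, 3.03]. Speed limits (rad/s): [2.39, 2.39, 3.01, 3.14, 3.14, 3.14].

## Interface

Orientations are given as a 3x3 rotation matrix whose columns are the frame's x, y, z axes.
In Python, from workcell import ctrl, vision, workorder, models gives the robot as it stands.
- The arm moves only by the shell command python3 -m creep 'ROWS' [OPENING] [FORCE]. ROWS is JSON, a list of rows, each an object with "xyz": the shift along the world's x, y, z as a fraction of full scale, a list of three; "rotation": the turn, a rotation vector about the world's x, y, z as a fraction of full scale, a list of three. In form: [{"xyz": [tx, ty, tz], "rotation": [wx, wy, wz]}, ...]. A call has 1 to 5 rows; each row is the pose to reach, as a shift and turn from the pose measured when the call began; what a row does not reach only later rows make up. Full scale, the value 1, is 1 m for a shift and 60 degrees for a turn. A row lasts 1/8 s, in which the tool goes at most 62.5 mm and 10.7 degrees, less where a joint would pass 70% of its speed; a pose out of reach is approached as far as the arm can. A call with a number of a shift or a turn outside -1 to 1 is refused whole. A call with a gripper value outside its range is refused whole. OPENING is the closure, from 0 (fully open) to 1 (shut), set as the call begins (- or left out, the last holds). The fingers move at their own pace and stop on an object; FORCE is the grip in N (left out, the last holds). Time passes only in rows, so rows that repeat a pose let the fingers close. It gives the time, the measured TCP pose, the force and the opening at its end, in the units of the state.
- ctrl.observe(): the state, without advancing time (a new reading comes with each control period).
- vision.camera(name): name is "side" or "top" or "wrist"; returns the picture (480x640x3 uint8, blue, green, red); there is no depth.
- vision.get_calibration(name): a dict with "fx", "fy", "cx", "cy" (pixels), "origin" and "attitude" of the camera in the world; the wrist camera has in their place "mount" (4x4, takes a point from camera to tool coordinates, whose origin is the TCP and whose axes are the flange's). Camera axes: x right, y up, looking along -z (the intrinsics and any distortion apply to the point x, -y, -z); pixel columns grow to the right and rows downward; lengths in mm; the calibration is good to about 2 mm. A picture is of the moment at which its call begins: read the wrist's pose just before it. get_calibration takes no time and is no camera call.
- workorder.close_job(): hands the job in, once; it reports no verdict.
Trained networks look in the newest picture that a camera, given by its name, has taken for a name from the list of things; names that differ only in an ending like _2 or _b are one class to them, and where a whole thing is asked for, a point or a joint stands for the part that bears it (a point fixed in the world has none). Each returns a list of dicts, best first, with "p" (0 to 1); they miss things now and then, are a little off and sometimes report something else, mostly with a low value. They report only what shows in the picture. A call takes as long as a camera call.
- models.find_in(name, camera): "rect" ([centre column, centre row, width, height] in pixels, round what is visible of it).
- models.masks_of(name, camera): "mask" (480x640 bool, what is visible of it) and "rect" ([centre column, centre row, width, height] in pixels, round what is visible of it).
The state is a dict: "time": time; "q": joint angles; "joint_vel": joint speeds; "tau": joint torques, N m; "ee_pos": TCP position; "tool_rot": TCP orientation; "ft_force": force on the tool from outside, world axes, zero at the start; "wrist_torque": the same for the moment, N m; "opening": finger opening in mm.
Only numpy, scipy, OpenCV 4.12 (cv2) and the standard library are available. Lean on these libraries where they do the work, as an engineer would, in place of code of your own. Each camera call takes 0.05 s, during which the arm holds its last target.

## Working session

There is one attempt and no reset: what is moved stays moved. The work goes in short steps, Python scripts to look and compute and a shell command to move; the robot and the scene stay as the last step left them, time stands still between calls to the robot, and variables do not carry over. Pictures are saved under pics/ and viewed, and the job is handed in when it is done.

```bash
ls; mkdir -p pics; python3 - <<'E'
from workcell import ctrl, vision, models
import cv2
s=ctrl.observe(); print(s)
for n in ("side","top","wrist"):
    c=vision.get_calibration(n); print(n,c)
    cv2.imwrite(f"pics/{n}0.png",vision.camera(n))
print(ctrl.observe()["time"])
E
```

```text
pics
{'time': 0.0, 'q': array([ 1.57910713e+00,  3.59406986e-01,  1.10724654e-02, -3.16797432e-04,
       -1.22410022e+00, -2.88113607e-01]), 'joint_vel': array([ 0.00124839, -0.00034449,  0.00160897, -0.0003489 , -0.00049568,
        0.00019473]), 'tau': array([ 1.06259504e-03, -5.83324885e+01,  2.93433666e+01,  6.93714961e+00,
       -5.78917447e-03,  1.44225334e-05]), 'ee_pos': array([186.30745365, 648.28997836, 230.36261335]), 'tool_rot': array([[ 9.61080140e-01, -2.76269586e-01, -2.84321640e-04],
       [-2.76269673e-01, -9.61078756e-01, -1.64081283e-03],
       [ 1.80051193e-04,  1.65550207e-03, -9.99998613e-01]]), 'ft_force': array([ 0.16689248, -0.1649128 , -0.18105132]), 'wrist_torque': array([0.03520893, 0.00734209, 0.00410585]), 'opening': 85.21478140861075}
side {'fx': 610.1370216127234, 'fy': 610.1370216127234, 'cx': 324.28264653836413, 'cy': 225.95094893060417, 'origin': array([  349.36313109, -1205.07700568,   831.6649123 ]), 'attitude': array([[ 0.97691555,  0.12168353, -0.17558225],
       [-0.21329896,  0.51015759, -0.83321233],
       [-0.0118136 ,  0.85142959,  0.52433585]])}
top {'fx': 558.5950397411343, 'fy': 558.5950397411343, 'cx': 311.6178167980154, 'cy': 241.41441795002174, 'origin': array([ 548.64755219,    1.75648731, 1200.26113638]), 'attitude': array([[ 0.01077932,  0.99694736, -0.07732901],
       [-0.99983204,  0.01189216,  0.01394493],
       [ 0.01482197,  0.07716571,  0.9969081 ]])}
wrist {'fx': 346.51197449150214, 'fy': 346.51197449150214, 'cx': 316.89847405077774, 'cy': 239.17908633766262, 'mount': array([[ 5.20210380e-04,  9.59534464e-01,  2.81590734e-01,
         7.16853009e+01],
       [ 9.99999662e-01, -3.19735741e-04, -7.57882682e-04,
        -4.54156834e-01],
       [-6.37179931e-04,  2.81591033e-01, -9.59534306e-01,
        -1.43229318e+02],
       [ 0.00000000e+00,  0.00000000e+00,  0.00000000e+00,
         1.00000000e+00]])}
0.15
```

View pics/side0.png

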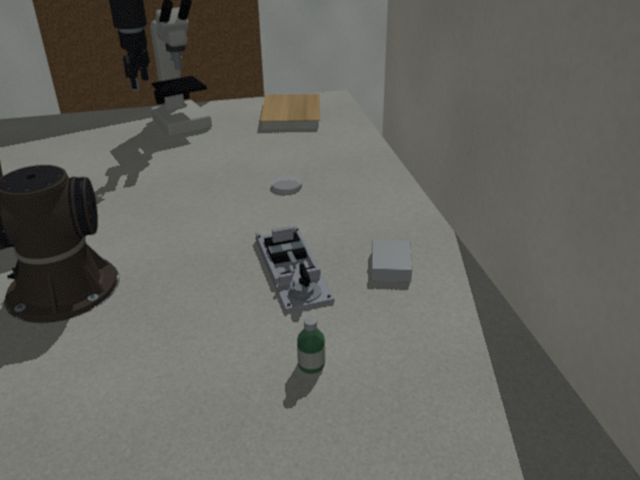

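View pics/top0.png

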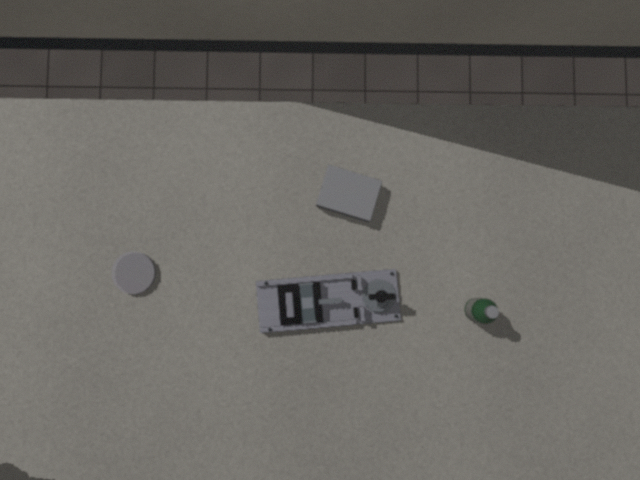

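View pics/wrist0.png

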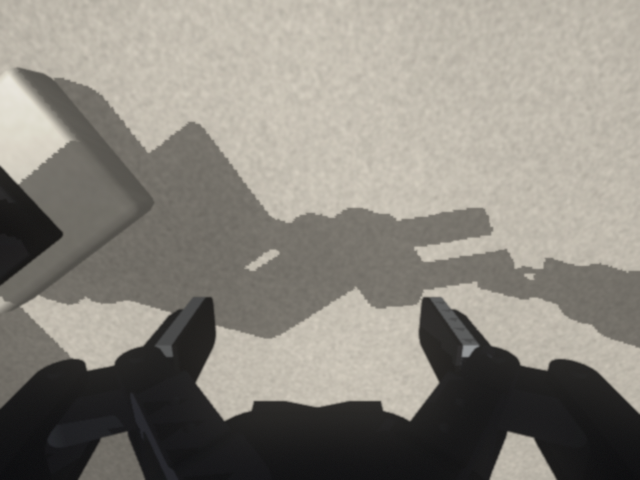

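The side view shows the dock near (290,265), with the bottle in front of it. In the top view the dock spans columns 257-400 and rows 270-333. The carriage rib is near (290,305) and the cam near (381,296). Dish, slide box and bottle are clear of the dock. I'll enlarge both views.

```bash
cat > h.py <<'E'
import numpy as np, cv2
from workcell import ctrl, vision, models
def project(name,P,pose=None):
    c=vision.get_calibration(name)
    P=np.atleast_2d(np.asarray(P,float))
    if name=="wrist":
        s=pose; T=s["tool_rot"]; m=c["mount"]
        R=T@m[:3,:3]; o=s["ee_pos"]+T@m[:3,3]
    else: R=c["attitude"]; o=c["origin"]
    p=(P-o)@R
    return np.c_[c["cx"]+c["fx"]*p[:,0]/-p[:,2], c["cy"]-c["fy"]*p[:,1]/-p[:,2]]
def ray(name,uv,pose=None):
    c=vision.get_calibration(name)
    if name=="wrist":
        s=pose; T=s["tool_rot"]; m=c["mount"]
        R=T@m[:3,:3]; o=s["ee_pos"]+T@m[:3,3]
    else: R=c["attitude"]; o=c["origin"]
    d=np.array([(uv[0]-c["cx"])/c["fx"],-(uv[1]-c["cy"])/c["fy"],-1.])
    d=R@d; return o,d/np.linalg.norm(d)
def onz(name,uv,z,pose=None):
    o,d=ray(name,uv,pose); return o+d*(z-o[2])/d[2]
def tri(rays):
    A=np.zeros((3,3));b=np.zeros(3)
    for o,d in rays:
        M=np.eye(3)-np.outer(d,d);A+=M;b+=M@o
    X=np.linalg.solve(A,b); return X,[np.linalg.norm((np.eye(3)-np.outer(d,d))@(X-o)) for o,d in rays]
E
python3 - <<'E'
from h import *
t=cv2.imread("pics/top0.png");s=cv2.imread("pics/side0.png")
cv2.imwrite("pics/topc.png",cv2.resize(t[255:345,250:410],None,fx=5,fy=5,interpolation=cv2.INTER_CUBIC))
cv2.imwrite("pics/sidec.png",cv2.resize(s[220:320,245:345],None,fx=6,fy=6,interpolation=cv2.INTER_CUBIC))
for n in ["dock","carriage","carriage_rib","cam","cam_grip","cam_hook","reagent_bottle","slide_box","dish"]:
    for c in ("top","side"):
        r=models.find_in(n,c); print(n,c,[(np.round(x["rect"],1),round(x["p"],2)) for x in r[:2]])
E
```

```text
dock top []
dock side [(array([295.2, 269. ,  77.6,  88.2]), 0.88), (array([285.8, 185. ,  31.2,  21.6]), 0.42)]
carriage top [(array([310.7, 304.4,  70. ,  42. ]), 0.78)]
carriage side [(array([284.5, 247.2,  43.3,  43.4]), 0.75)]
carriage_rib top [(array([309.6, 302.9,  64.1,  40.5]), 0.95)]
carriage_rib side [(array([283.1, 244.9,  43.1,  41.5]), 0.67)]
cam top [(array([376.6, 297.1,  33.3,  32.7]), 0.68), (array([311.9, 302.3,  65.1,  41.6]), 0.32)]
cam side [(array([303.6, 283.6,  33.1,  39.2]), 0.56)]
cam_grip top [(array([379.5, 297.8,  34.7,  30.4]), 0.94)]
cam_grip side [(array([306.6, 281.9,  31.8,  39.3]), 0.61)]
cam_hook top [(array([381. , 298.5,  15.3,  20.3]), 0.67)]
cam_hook side [(array([301.9, 287.6,  33.1,  22.1]), 0.53)]
reagent_bottle top [(array([480.5, 311.5,  35.2,  26.3]), 0.63)]
reagent_bottle side [(array([310.4, 345.5,  20.6,  53.4]), 0.84)]
slide_box top [(array([349.5, 193.1,  66. ,  58.4]), 0.84)]
slide_box side [(array([392. , 263. ,  39.7,  37.7]), 0.95)]
dish top [(array([133.7, 271.1,  43.2,  44.2]), 0.78)]
dish side [(array([285.5, 186.3,  31.4,  22.5]), 0.8)]
```

View pics/topc.png

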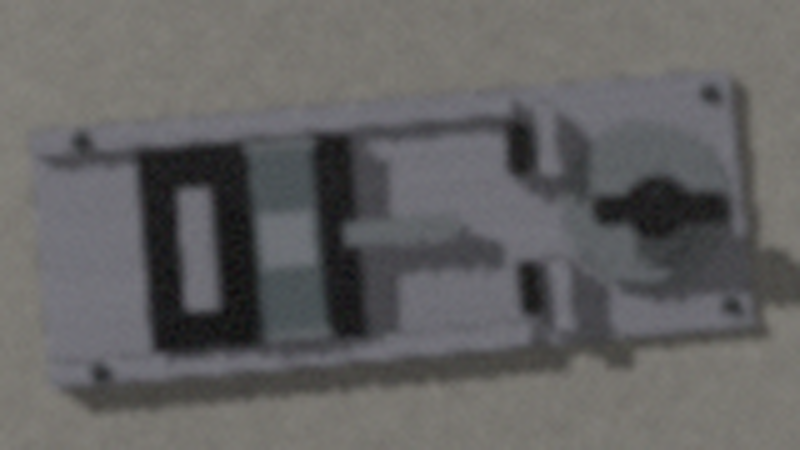

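View pics/sidec.png

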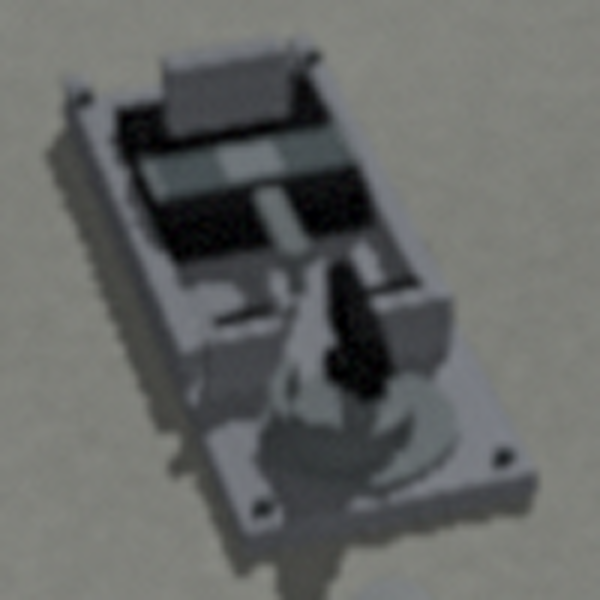

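```bash
python3 - <<'E'
from h import *
T=lambda x,y:(250+(x+.5)/5-.5,255+(y+.5)/5-.5); S=lambda x,y:(245+(x+.5)/6-.5,220+(y+.5)/6-.5)
print("rib",tri([ray("top",T(199,249)),ray("side",S(228,54))]), onz("top",T(199,249),65))
print("cam",tri([ray("top",T(660,206)),ray("side",S(354,300))]), onz("top",T(660,206),72),onz("side",S(354,300),72))
print("wing ends",onz("top",T(596,206),72),onz("top",T(727,207),72))
c=[T(738,76),T(765,328),T(30,130),T(52,386)]
for p in c: print("corner",onz("top",p,12),onz("top",p,24))
cs=[S(212,420),S(250,545),S(537,478)]
for p in cs: print("side c",onz("side",p,12))
for p in [T(83,138),T(100,372)]: print("screw24",onz("top",p,24))
for p in [T(711,93),T(732,306)]: print("screw12",onz("top",p,12))
E
```

```text
rib (array([507.97571878,  29.53067596,  61.85445211]), [np.float64(0.49840254622656455), np.float64(0.49840254622643143)]) [508.57976421  29.378649    65.        ]
cam (array([ 525.88254771, -156.35637875,   68.57236176]), [np.float64(2.039234537042773), np.float64(2.039234537042771)]) [ 527.95786435 -156.20597406   72.        ] [ 523.08401616 -160.75262997   72.        ]
wing ends [ 527.6869928 -130.3779753   72.       ] [ 527.84036007 -183.26310901   72.        ]
corner [ 582.34721101 -197.84209813   12.        ] [ 582.00688522 -195.82639387   24.        ]
corner [ 475.92830728 -209.18015515   12.        ] [ 476.66268368 -207.04995024   24.        ]
corner [556.11930728 102.95252363  12.        ] [556.04385159 101.93056608  24.        ]
corner [448.74222247  91.7160633   12.        ] [449.75114544  90.80758041  24.        ]
side c [ 472.33204663 -140.10076816   12.        ]
side c [ 474.38380808 -213.6583544    12.        ]
side c [ 580.37123766 -200.13376413   12.        ]
screw24 [552.93762812  79.66278662  24.        ]
screw24 [455.72325448  70.92429295  24.        ]
screw12 [ 574.98612294 -186.31108487   12.        ]
screw12 [ 485.03173531 -195.19191732   12.        ]
```

```bash
python3 -m creep '[{"xyz":[0.026,-0.052,0],"rotation":[0,0,-0.15]},{"xyz":[0.053,-0.105,0],"rotation":[0,0,-0.3]},{"xyz":[0.08,-0.16,0],"rotation":[0,0,-0.45]},{"xyz":[0.107,-0.213,0],"rotation":[0,0,-0.6]},{"xyz":[0.134,-0.266,0],"rotation":[0,0,-0.75]}]' 0
python3 -c "
from workcell import ctrl;s=ctrl.observe();print(s['q'],s['ee_pos'],s['tool_rot'],s['ft_force'])"
```

```text
time: 1.68
ee_pos: [321.0, 381.0, 231.7]
tool_rot: [[0.48, -0.877, 0.0], [-0.877, -0.48, 0.001], [-0.0, -0.001, -1.0]]
ft_force: [0.9, -0.2, 0.1]
opening: 85.1
[ 1.26600398e+00  6.40307585e-02 -3.68290371e-01  1.86076433e-04
 -1.13760382e+00 -7.65212809e-01] [320.99815173 381.01281146 231.66081461] [[ 4.80188263e-01 -8.77165351e-01  4.22603191e-04]
 [-8.77165321e-01 -4.80187870e-01  7.80540947e-04]
 [-4.81734548e-04 -7.45499465e-04 -9.99999606e-01]] [ 0.87691164 -0.23499417  0.13171534]
```

```bash
python3 -m creep '[{"xyz":[0.026,-0.052,0],"rotation":[0,0,-0.08]},{"xyz":[0.052,-0.105,0],"rotation":[0,0,-0.16]},{"xyz":[0.078,-0.158,0],"rotation":[0,0,-0.24]},{"xyz":[0.105,-0.21,0],"rotation":[0,0,-0.32]},{"xyz":[0.132,-0.262,0],"rotation":[0,0,-0.39]}]' 1 20
python3 -m creep '[{"xyz":[0.025,-0.05,0],"rotation":[0,0,0]},{"xyz":[0.045,-0.1,-0.01],"rotation":[0,0,0]},{"xyz":[0.055,-0.12,-0.03],"rotation":[0,0,0]},{"xyz":[0.055,-0.12,-0.03],"rotation":[0,0,0]}]' 1 20
python3 - <<'E'
from h import *
s=ctrl.observe();print(s['ee_pos'],s['tool_rot'],s['ft_force'],s['opening'],s['q'])
cv2.imwrite("pics/w1.png",vision.camera("wrist"))
import pickle;pickle.dump(s,open("w1.pkl","wb"))
E
```

```text
time: 2.3
ee_pos: [453.7, 117.3, 232.2]
tool_rot: [[0.09, -0.996, 0.002], [-0.996, -0.09, 0.001], [-0.001, -0.002, -1.0]]
ft_force: [1.3, 1.2, 0.3]
opening: -0.1
time: 2.8
ee_pos: [508.1, -4.4, 200.7]
tool_rot: [[0.087, -0.996, -0.001], [-0.996, -0.087, 0.0], [-0.001, 0.001, -1.0]]
ft_force: [-1.0, -0.3, -0.3]
opening: -0.0
[508.0873517   -4.38728673 200.73558075] [[ 8.71912127e-02 -9.96191099e-01 -9.93203486e-04]
 [-9.96191446e-01 -8.71917000e-02  4.58289408e-04]
 [-5.43142929e-04  9.49462008e-04 -9.99999402e-01]] [-0.96228293 -0.28740032 -0.28096663] -0.04616233156614925 [ 3.77810115e-01  1.07290861e-01 -3.93918263e-01 -9.03099419e-04
 -1.07034148e+00 -2.90074148e-01]
```

View pics/w1.png

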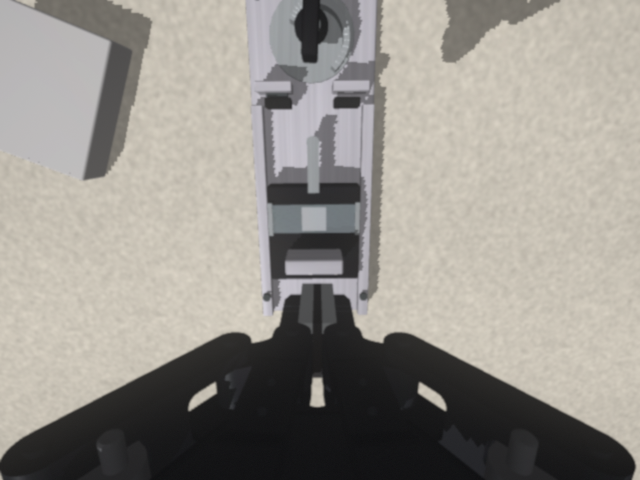

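The wrist picture shows the dock lined up with the image. The cam wing is at (311,28), the rib's top at (314,260), the carriage's rear edge at row ~277, and the rails at columns 263 and 369. I'll now measure these.

```bash
python3 - <<'E'
from h import *
import pickle;s=pickle.load(open("w1.pkl","rb"))
im=cv2.imread("pics/w1.png")
cv2.imwrite("pics/w1c.png",cv2.resize(im[170:320,240:400],None,fx=4,fy=4,interpolation=cv2.INTER_CUBIC))
cv2.imwrite("pics/w1d.png",cv2.resize(im[0:120,230:400],None,fx=4,fy=4,interpolation=cv2.INTER_CUBIC))
E
```

```text
(no output)
```

View pics/w1c.png

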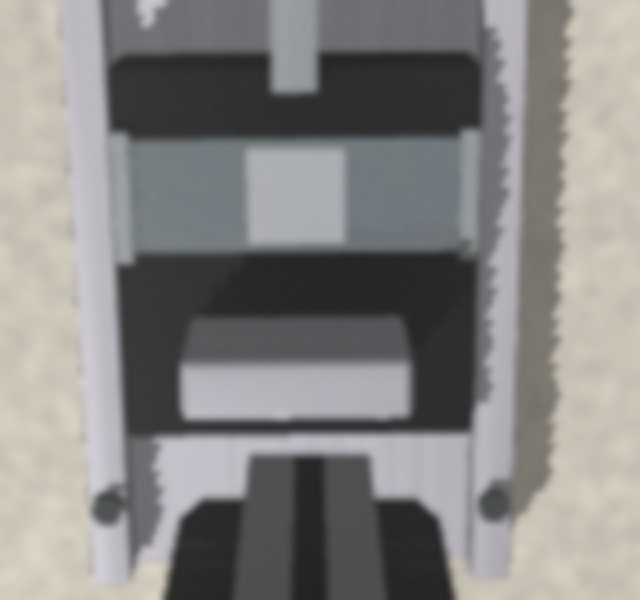

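View pics/w1d.png

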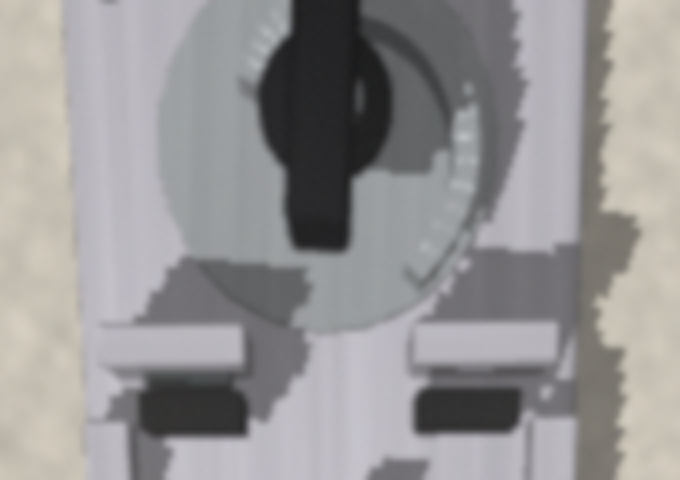

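```bash
python3 - <<'E'
from h import *
import pickle;s=pickle.load(open("w1.pkl","rb"))
C=lambda x,y:(240+(x+.5)/4-.5,170+(y+.5)/4-.5); D=lambda x,y:(230+(x+.5)/4-.5,(y+.5)/4-.5)
w=lambda p,z:np.round(onz("wrist",p,z,s)[:2],1)
P=dict(railL_rear=(C(93,582),24),railL_in_rear=(C(130,580),24),railR_rear=(C(508,575),24),
 screwL=(C(106,505),24),screwR=(C(493,503),24),
 car_fl=(C(112,62),34),car_fr=(C(478,62),34),car_rl=(C(130,432),34),car_rr=(C(470,432),34),
 rib_fl=(C(182,363),65),rib_fr=(C(412,363),65),rib_rl=(C(182,418),65),rib_rr=(C(412,418),65),
 bolt_start=(C(294,93),34),
 head_l=(D(105,345),39),head_r=(D(556,345),39),disc_bot=(D(328,332),14),disc_l=(D(158,130),14),disc_r=(D(495,130),14),
 wing_rear=(D(320,215),72),wing_l=(D(293,60),72),wing_r=(D(360,60),72),wl2=(D(287,210),72),wr2=(D(353,210),72),plateL=(D(68,100),12),plateR=(D(584,100),12),plateL2=(D(82,350),12),plateR2=(D(577,350),12))
R={}
for k,(p,z) in P.items(): R[k]=w(p,z);print(k,R[k])
a=[R[k] for k in("rib_fl","rib_fr","rib_rl","rib_rr")]
print("rib",np.mean(a,0))
for i,j in (("car_rl","car_rr"),("car_fl","car_fr"),("rib_fl","rib_fr"),("screwL","screwR"),("head_l","head_r")):
    v=R[i]-R[j];print(i,np.linalg.norm(v),np.arctan2(v[1],v[0]))
print("triang rib", tri([ray("top",(289.4,304.4)),ray("side",(282.6,228.6)),ray("wrist",C(297,391),s)]))
E
```

```text
railL_rear [554.2 103.9]
railL_in_rear [544.8 102.5]
railR_rear [448.2  92.7]
screwL [551.9  82. ]
screwR [454.6  73. ]
car_fl [554.5 -31. ]
car_fr [473.2 -38.1]
car_rl [545.9  57.4]
car_rr [464.3  50.2]
rib_fl [532.6  27.3]
rib_fr [483.6  23. ]
rib_rl [531.8  39.9]
rib_rr [482.3  35.5]
bolt_start [513.5 -27.6]
head_l [ 567.2 -111.1]
head_r [ 476.  -119.2]
disc_bot [ 522.9 -121. ]
disc_l [ 561.9 -156.9]
disc_r [ 491.1 -163.2]
wing_rear [ 524.5 -131.8]
wing_l [ 531.1 -155.3]
wing_r [ 519.6 -156.3]
wl2 [ 530.4 -132. ]
wr2 [ 518.8 -133.1]
plateL [ 581.4 -161.4]
plateR [ 472.9 -171. ]
plateL2 [ 576.8 -112.8]
plateR2 [ 467.8 -122.5]
rib [507.575  31.425]
car_rl 81.91703119620482 0.08800737352774075
car_fl 81.60943572896458 0.0871098688324481
rib_fl 49.1883116197334 0.08753087109194824
screwL 97.71535191565341 0.09223498086714474
head_l 91.55899737327844 0.08858335503263576
triang rib (array([507.86407962,  30.77848781,  61.89296924]), [np.float64(1.4553395183604654), np.float64(0.7215767898969185), np.float64(1.8201818490996982)])
```

```bash
python3 -m creep '[{"xyz":[-0.003,0.045,-0.04],"rotation":[0,0,0]},{"xyz":[-0.0055,0.084,-0.08],"rotation":[0,0,0]},{"xyz":[-0.0055,0.084,-0.13],"rotation":[0,0,0]},{"xyz":[-0.0055,0.084,-0.16],"rotation":[0,0,0]},{"xyz":[-0.0055,0.084,-0.16],"rotation":[0,0,0]}]' 1 40
python3 - <<'E'
from h import *
s=ctrl.observe();print(s['time'],s['ee_pos'],s['tool_rot'][:,0],s['ft_force'],s['wrist_torque'])
cv2.imwrite("pics/w2.png",vision.camera("wrist"))
E
```

```text
time: 3.48
ee_pos: [501.7, 81.1, 40.8]
tool_rot: [[0.09, -0.996, -0.002], [-0.996, -0.09, -0.001], [0.001, 0.002, -1.0]]
ft_force: [-0.1, -0.7, 0.7]
opening: -0.3
3.475 [501.73091992  81.06880403  40.79275758] [ 9.00234528e-02 -9.95939377e-01  7.31477231e-04] [-0.10374302 -0.70020247  0.65126432] [-0.01337835 -0.02203645 -0.01978505]
```

View pics/w2.png

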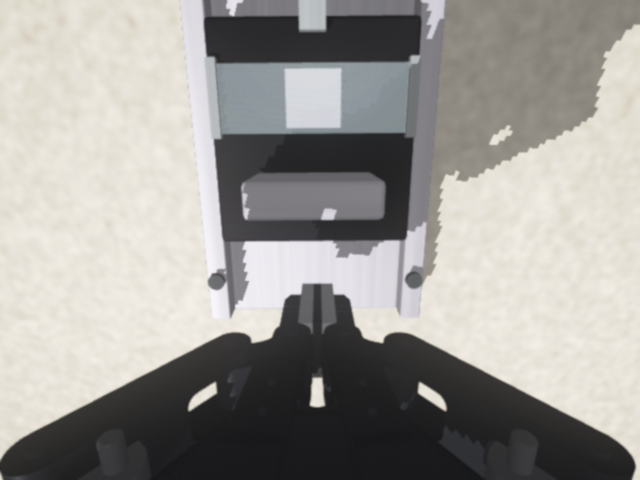

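The fingertips (317,290) sit in line behind the carriage. Its rear edge is at row 240, columns 222-407. Next I lower the tool and approach.

```bash
python3 -m creep '[{"xyz":[0,0,-0.01],"rotation":[0,0,0]},{"xyz":[0,0,-0.019],"rotation":[0,0,0]},{"xyz":[0.0007,-0.007,-0.019],"rotation":[0,0,0]},{"xyz":[0.0009,-0.010,-0.019],"rotation":[0,0,0]},{"xyz":[0.0009,-0.010,-0.019],"rotation":[0,0,0]}]'
python3 - <<'E'
from h import *
s=ctrl.observe();print(s['time'],s['ee_pos'],s['tool_rot'][:,0],s['ft_force'],s['wrist_torque'])
print(onz("wrist",(315,240),34,s))
E
```

```text
time: 4.15
ee_pos: [504.1, 71.0, 23.5]
tool_rot: [[0.089, -0.996, 0.001], [-0.996, -0.089, 0.0], [-0.0, -0.001, -1.0]]
ft_force: [0.1, -0.2, 0.3]
opening: 0.0
4.15 [504.05468009  70.99834956  23.54250793] [ 8.92807738e-02 -9.96006442e-01 -3.31912708e-04] [ 0.05702248 -0.22129303  0.30083139] [-0.00155718  0.06057711  0.02755978]
[507.96712272  39.30648962  34.        ]
```

```bash
python3 -m creep '[{"xyz":[0.0004,-0.005,-0.001],"rotation":[0,0,0]},{"xyz":[0.0009,-0.01,-0.001],"rotation":[0,0,0]},{"xyz":[0.0014,-0.016,-0.001],"rotation":[0,0,0]},{"xyz":[0.002,-0.023,-0.001],"rotation":[0,0,0]},{"xyz":[0.0026,-0.030,-0.001],"rotation":[0,0,0]}]'
python3 -m creep '[{"xyz":[0.0006,-0.007,0],"rotation":[0,0,0]},{"xyz":[0.0011,-0.013,0],"rotation":[0,0,0]},{"xyz":[0.0014,-0.016,0],"rotation":[0,0,0]},{"xyz":[0.0014,-0.016,0],"rotation":[0,0,0]}]'
python3 - <<'E'
from h import *
s=ctrl.observe();print(s['time'],s['ee_pos'],s['tool_rot'][:,0],s['ft_force'],s['wrist_torque'])
cv2.imwrite("pics/w3.png",vision.camera("wrist"))
E
```

```text
time: 4.78
ee_pos: [506.9, 40.7, 22.7]
tool_rot: [[0.089, -0.996, 0.001], [-0.996, -0.089, 0.001], [-0.0, -0.001, -1.0]]
ft_force: [-1.2, 3.2, 1.7]
opening: 0.1
time: 5.28
ee_pos: [507.9, 24.1, 22.5]
tool_rot: [[0.089, -0.996, 0.0], [-0.996, -0.089, 0.0], [-0.0, -0.0, -1.0]]
ft_force: [0.2, 0.1, 0.4]
opening: 0.1
5.275 [507.87803869  24.07769795  22.48761577] [ 8.89134048e-02 -9.96039359e-01 -4.43162556e-05] [0.23042285 0.05450663 0.40315294] [-0.0252491   0.00445334 -0.04762726]
```

View pics/w3.png

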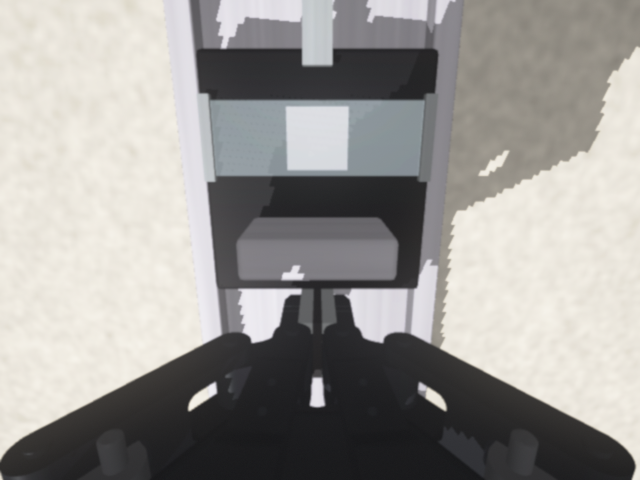

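The carriage is in contact (its rear edge at row 288 meets the fingers) and is sliding square with about 3 N. I'll carry on, slower.

```bash
python3 -m creep '[{"xyz":[0.0004,-0.005,0],"rotation":[0,0,0]},{"xyz":[0.0009,-0.01,0],"rotation":[0,0,0]},{"xyz":[0.0013,-0.014,0],"rotation":[0,0,0]},{"xyz":[0.0015,-0.017,0],"rotation":[0,0,0]}]'
python3 -m creep '[{"xyz":[0.0001,-0.0015,0],"rotation":[0,0,0]},{"xyz":[0.0003,-0.003,0],"rotation":[0,0,0]}]'
python3 -m creep '[{"xyz":[0.0001,-0.0015,0],"rotation":[0,0,0]}]'
python3 -m creep '[{"xyz":[0.0001,-0.0015,0],"rotation":[0,0,0]}]'
python3 - <<'E'
from h import *
s=ctrl.observe();print(s['time'],s['ee_pos'],s['tool_rot'][:,0],s['ft_force'],s['wrist_torque'])
cv2.imwrite("pics/t4.png",cv2.resize(vision.camera("top")[255:345,250:410],None,fx=5,fy=5,interpolation=cv2.INTER_CUBIC))
E
```

```text
time: 5.82
ee_pos: [509.3, 6.9, 22.4]
tool_rot: [[0.089, -0.996, 0.0], [-0.996, -0.089, 0.0], [-0.0, -0.0, -1.0]]
ft_force: [-0.5, 2.7, 0.9]
opening: 0.1
time: 6.08
ee_pos: [509.6, 3.8, 22.5]
tool_rot: [[0.089, -0.996, 0.0], [-0.996, -0.089, 0.0], [-0.0, -0.0, -1.0]]
ft_force: [-0.2, 2.6, 0.2]
opening: 0.3
time: 6.2
ee_pos: [509.8, 2.3, 22.5]
tool_rot: [[0.089, -0.996, 0.0], [-0.996, -0.089, 0.0], [-0.0, -0.0, -1.0]]
ft_force: [0.5, 3.2, 0.8]
opening: 0.4
time: 6.32
ee_pos: [509.8, 0.7, 22.4]
tool_rot: [[0.089, -0.996, -0.0], [-0.996, -0.089, 0.0], [-0.0, 0.0, -1.0]]
ft_force: [-1.3, 3.6, 2.3]
opening: -0.1
6.325 [509.80338734   0.677911    22.41653693] [ 8.88444059e-02 -9.96045513e-01 -9.20612697e-05] [-1.29151754  3.6300303   2.25762446] [ 1.60481849  0.48532851 -0.01099955]
```

View pics/t4.png

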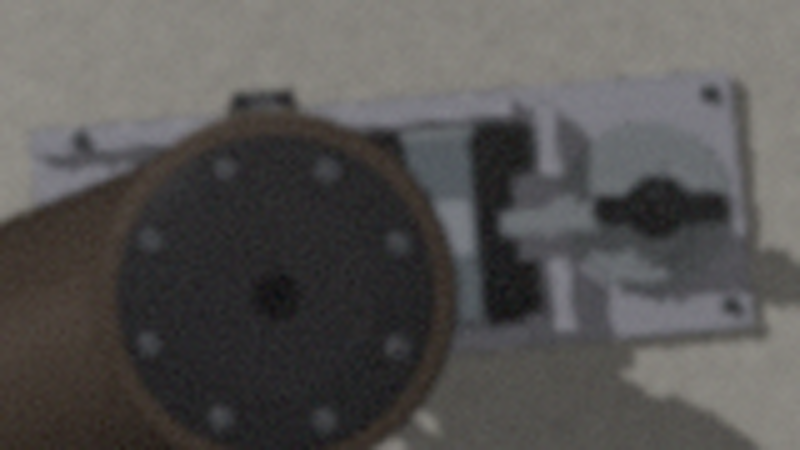

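```bash

python3 -m creep '[{"xyz":[0.0001,-0.001,0],"rotation":[0,0,0]}]' | sed -n '1,2p;4p'
python3 -m creep '[{"xyz":[0.0001,-0.001,0],"rotation":[0,0,0]}]'| sed -n '1,2p;4p'
python3 -m creep '[{"xyz":[0.0001,-0.0007,0],"rotation":[0,0,0]}]'| sed -n '1,2p;4p'
```

```text
time: 6.5
ee_pos: [509.8, 0.2, 22.4]
ft_force: [-4.2, 12.0, 2.8]
time: 6.62
ee_pos: [509.8, 0.2, 22.4]
ft_force: [-3.7, 11.9, 3.0]
time: 6.75
ee_pos: [509.8, 0.3, 22.5]
ft_force: [-2.9, 8.2, 1.7]
```

Motion stopped at y≈0.2 with 8-12 N, so it should be on the seal. I'll back off and check the pin's position.

```bash

python3 -m creep '[{"xyz":[-0.001,0.008,0],"rotation":[0,0,0]},{"xyz":[-0.002,0.02,0.01],"rotation":[0,0,0]},{"xyz":[-0.002,0.02,0.06],"rotation":[0,0,0]},{"xyz":[0.0,-0.01,0.11],"rotation":[0,0,0]},{"xyz":[0.004,-0.06,0.13],"rotation":[0,0,0]}]' 
python3 -m creep '[{"xyz":[0.003,-0.03,0.01],"rotation":[0,0,0]},{"xyz":[0.004,-0.045,0.01],"rotation":[0,0,0]},{"xyz":[0.004,-0.045,0.01],"rotation":[0,0,0]}]' 0.3
python3 - <<'E'
from h import *
import pickle
s=ctrl.observe();print(s['time'],s['ee_pos'],s['tool_rot'][:,0],s['ft_force'],s['wrist_torque'],s['opening'])
im=vision.camera("wrist");cv2.imwrite("pics/w5.png",im);pickle.dump(s,open("w5.pkl","wb"))
cv2.imwrite("pics/w5c.png",cv2.resize(im[20:220,220:420],None,fx=3,fy=3,interpolation=cv2.INTER_CUBIC))
E
```

```text
time: 7.38
ee_pos: [515.5, -59.1, 156.6]
tool_rot: [[0.092, -0.996, 0.006], [-0.996, -0.092, 0.004], [-0.003, -0.006, -1.0]]
ft_force: [0.6, 0.8, -0.5]
opening: 0.3
time: 7.75
ee_pos: [519.0, -104.4, 166.3]
tool_rot: [[0.09, -0.996, 0.005], [-0.996, -0.09, 0.004], [-0.003, -0.005, -1.0]]
ft_force: [-0.8, 1.4, -0.8]
opening: 54.2
7.75 [ 518.97939121 -104.44386045  166.28648202] [ 0.09016135 -0.99592206 -0.003191  ] [-0.80622948  1.40621846 -0.80084576] [-0.00129343  0.04154585 -0.04682842] 54.23122321043852
```

View pics/w5.png

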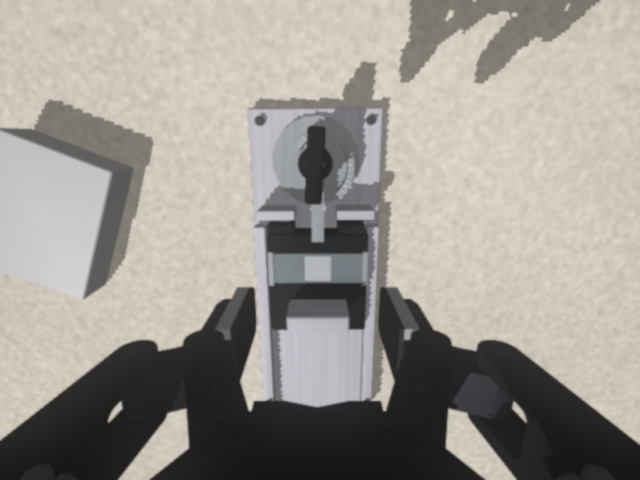

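View pics/w5c.png

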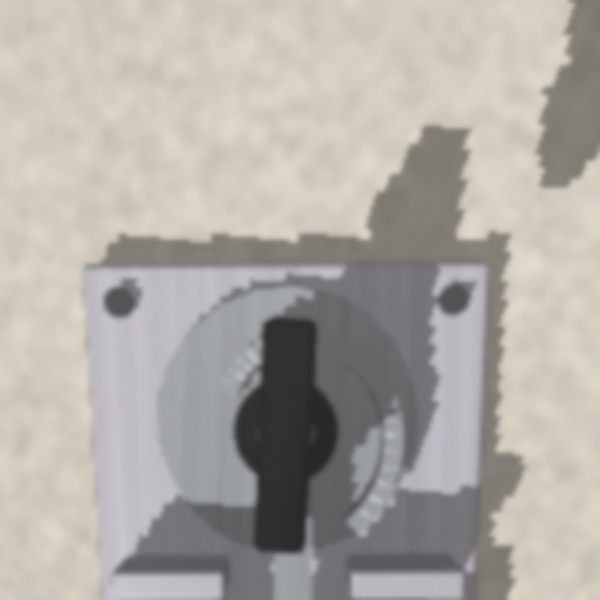

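The carriage now stands against the head: its front edge is near row 225 and the rib at (317,308). The bolt reaches under the wing, whose centre is at (315,165).

```bash
python3 - <<'E'
from h import *
import pickle
s=pickle.load(open("w5.pkl","rb")); im=cv2.imread("pics/w5.png")
C=lambda x,y:(220+(x+.5)/3-.5,20+(y+.5)/3-.5)
w=lambda p,z:onz("wrist",p,z,s)[:2]
xd=np.array([.0889,-.996]);yd=np.array([.996,.0889])
far=w(C(290,322),72);near=w(C(281,528),72)
print("wing",far,near,np.linalg.norm(far-near)); v=far-near;print("cam angle",np.arctan2(xd[1],xd[0])-np.arctan2(v[1],v[0]))
dl=w(C(157,410),14);dr=w(C(418,410),14);dt=w(C(290,284),14)
print("disc",dl,dr,dt,(dl+dr)/2,dt-36*xd)
pl=[w(C(x,y),12) for x,y in((86,267),(487,265))];print("front corners",pl,np.mean(pl,0)-42*xd)
sc=[w(C(x,y),14) for x,y in((120,302),(454,297))];print(np.mean(sc,0))
cv2.imwrite("pics/w5d.png",cv2.resize(im[190:340,240:400],None,fx=4,fy=4,interpolation=cv2.INTER_CUBIC))
E
```

```text
wing [ 527.07237998 -181.60302733] [ 525.07073254 -136.60174839] 45.045773372158905
cam angle 0.04457063210655643
disc [ 562.11757827 -156.62741467] [ 490.20582672 -163.19053999] [ 528.41730459 -192.6907948 ] [ 526.16170249 -159.90897733] [ 525.21690459 -156.8347948 ]
front corners [array([ 583.38815675, -192.13748714]), array([ 476.29248988, -202.35852766])] [ 526.10652332 -155.4160074 ]
[ 528.92409033 -188.70181218]
```

View pics/w5d.png

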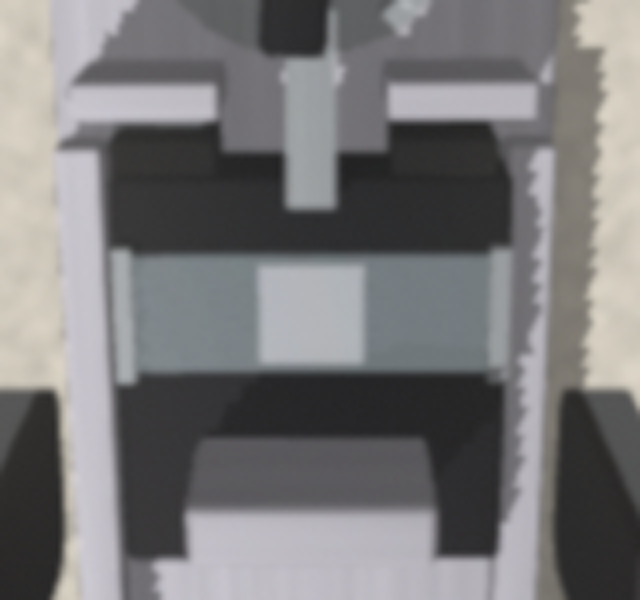

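```bash
python3 - <<'E'
from h import *
import pickle
s=pickle.load(open("w5.pkl","rb"))
C=lambda x,y:(220+(x+.5)/3-.5,20+(y+.5)/3-.5);D=lambda x,y:(240+(x+.5)/4-.5,190+(y+.5)/4-.5)
w=lambda p,z:onz("wrist",p,z,s)[:2]
far=w(C(290,319),72);near=w(C(281,551),72);xd=np.array([.0889,-.996])
print(far,near,np.linalg.norm(far-near),(far+near)/2)
s1=pickle.load(open("w1.pkl","rb"))
T=lambda x,y:(250+(x+.5)/5-.5,255+(y+.5)/5-.5)
print("height",tri([ray("wrist",C(285.5,435),s),ray("top",T(660,206)),ray("side",(304,270))]))
print("wing rear edge 2 wrist views",tri([ray("wrist",C(281,551),s),ray("wrist",(309.6,62),s1)]))
cam=np.array([525.9,-157.8])
r=np.mean([w(D(187,511),65),w(D(437,511),65)],0);print("rib front",r,"front dock x",(r-cam)@xd+59)
f=np.mean([w(D(110,172),34),w(D(510,172),34)],0);print("front edge",f,(f-cam)@xd)
E
```

```text
[ 527.12828305 -182.22025344] [ 524.60196991 -131.28073751] 51.00212291324783 [ 525.86512648 -156.75049547]
height (array([ 526.14852445, -156.86444495,   67.65190642]), [np.float64(0.41326687570933807), np.float64(1.7298964427235324), np.float64(1.5294426210432717)])
wing rear edge 2 wrist views (array([ 524.54694138, -128.77144453,   58.57861833]), [np.float64(0.024557539189256346), np.float64(0.024557539189335648)])
rib front [513.25284883 -39.72987251] front dock x -59.72217871710289
front edge [ 519.28795746 -100.12853703] -58.02858770057568
```

```bash

python3 -m creep '[{"xyz":[0.0069,-0.0526,-0.01],"rotation":[0,0,-0.039]},{"xyz":[0.0069,-0.0526,-0.05],"rotation":[0,0,-0.039]},{"xyz":[0.0069,-0.0526,-0.08],"rotation":[0,0,-0.039]},{"xyz":[0.0069,-0.0526,-0.08],"rotation":[0,0,-0.039]}]' 0.45
python3 - <<'E'
from h import *
s=ctrl.observe();print(s['time'],s['q'],s['ee_pos'],s['tool_rot'],s['ft_force'],s['wrist_torque'],s['opening'])
cv2.imwrite("pics/w6.png",vision.camera("wrist"))
E
```

```text
time: 8.3
ee_pos: [523.8, -155.7, 83.5]
tool_rot: [[0.051, -0.999, -0.001], [-0.999, -0.051, 0.003], [-0.003, 0.001, -1.0]]
ft_force: [-0.5, -0.2, -0.2]
opening: 46.7
8.3 [ 0.06719672  0.29495418 -0.45785563 -0.00475208 -0.81911241 -0.01327969] [ 523.79867265 -155.68217761   83.49791782] [[ 0.050646   -0.99871575 -0.00135084]
 [-0.9987107  -0.05065033  0.00338852]
 [-0.00345259  0.00117748 -0.99999335]] [-0.48100618 -0.20913759 -0.15321057] [-0.00724666  0.01868701 -0.01065828] 46.71812991524026
```

View pics/w6.png

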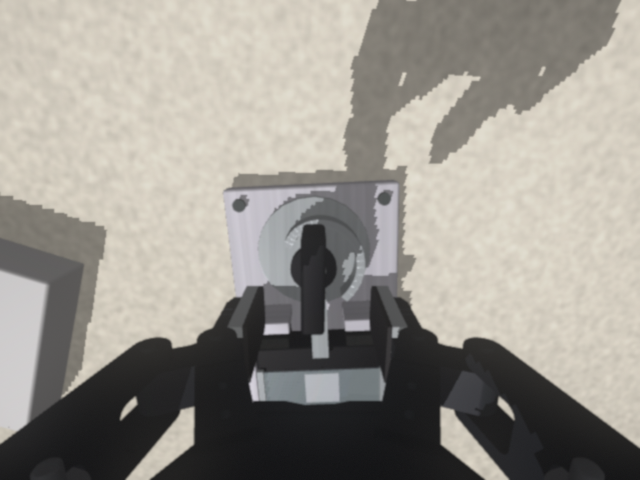

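The wing (col 313) sits 2 mm left of the jaws' middle (col 318). That matches the 2 mm the arm still lacks in x. I'll correct it and go down.

```bash

python3 -m creep '[{"xyz":[0.0022,-0.0013,-0.005],"rotation":[0,0,0]},{"xyz":[0.0022,-0.0013,-0.02],"rotation":[0,0,0]},{"xyz":[0.0022,-0.0013,-0.037],"rotation":[0,0,0]},{"xyz":[0.0022,-0.0013,-0.0385],"rotation":[0,0,0]},{"xyz":[0.0022,-0.0013,-0.0385],"rotation":[0,0,0]}]'
python3 - <<'E'
from h import *
s=ctrl.observe();print(s['time'],s['q'],s['ee_pos'],s['tool_rot'],s['ft_force'],s['wrist_torque'],s['opening'])
cv2.imwrite("pics/w7.png",vision.camera("wrist"))
E
```

```text
time: 8.98
ee_pos: [527.6, -157.1, 47.0]
tool_rot: [[0.051, -0.999, 0.002], [-0.999, -0.051, 0.003], [-0.003, -0.002, -1.0]]
ft_force: [0.7, 0.4, -0.3]
opening: 46.8
8.975 [ 0.06438557  0.34771735 -0.4869798  -0.00420876 -0.73407013 -0.00988002] [ 527.62243954 -157.1235707    46.98549795] [[ 0.05136361 -0.99867831  0.00184783]
 [-0.99867596 -0.05135805  0.00294442]
 [-0.00284563 -0.00199662 -0.99999396]] [ 0.65022182  0.44320802 -0.3001811 ] [ 0.00722909 -0.01861601  0.03592242] 46.76969361282143
```

View pics/w7.png

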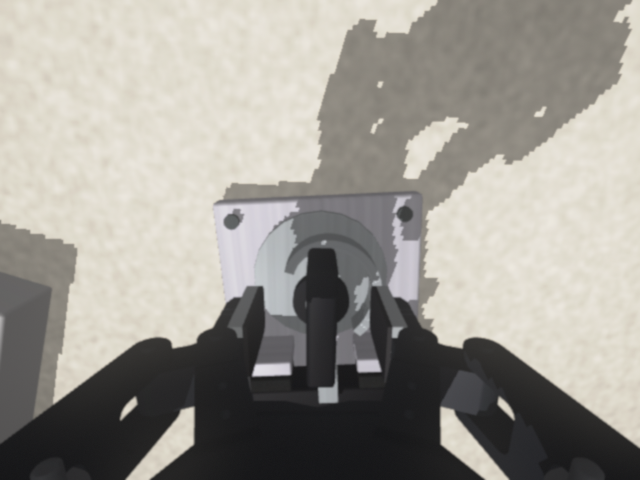

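```bash

python3 -m creep '[{"xyz":[-0.0016,0,-0.002],"rotation":[0,0,0]},{"xyz":[-0.0016,0,-0.003],"rotation":[0,0,0]},{"xyz":[-0.0016,0,-0.003],"rotation":[0,0,0]}]'
python3 -m creep '[{"xyz":[0,0,0],"rotation":[0,0,0]},{"xyz":[0,0,0],"rotation":[0,0,0]},{"xyz":[0,0,0],"rotation":[0,0,0]},{"xyz":[0,0,0],"rotation":[0,0,0]}]' 1 40
python3 - <<'E'
from h import *
s=ctrl.observe();print(s['time'],s['q'],s['ee_pos'],s['tool_rot'],s['ft_force'],s['wrist_torque'],s['opening'])
cv2.imwrite("pics/w8.png",vision.camera("wrist"))
E
```

```text
time: 9.4
ee_pos: [526.3, -157.1, 44.4]
tool_rot: [[0.051, -0.999, 0.003], [-0.999, -0.051, 0.003], [-0.003, -0.003, -1.0]]
ft_force: [0.4, -0.2, 0.2]
opening: 46.9
time: 9.9
ee_pos: [526.1, -157.1, 44.5]
tool_rot: [[0.051, -0.999, 0.002], [-0.999, -0.051, 0.003], [-0.003, -0.003, -1.0]]
ft_force: [-1.4, 0.2, 3.0]
opening: 11.5
9.9 [ 0.06454528  0.34903132 -0.49293661 -0.00421549 -0.72625504 -0.01000962] [ 526.08633813 -157.14769764   44.46558232] [[ 0.05136825 -0.99867692  0.00239183]
 [-0.99867576 -0.05136111  0.00295983]
 [-0.00283307 -0.00254071 -0.99999276]] [-1.41049325  0.20052724  3.00588883] [ 0.07739991  0.66808468 -0.05772654] 11.481804292558415
```

View pics/w8.png

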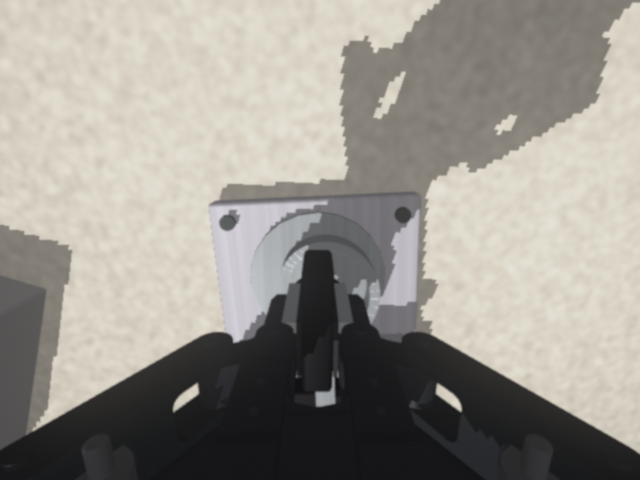

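The wing is gripped (11.5 mm) with low side forces. Now I turn clockwise.

```bash

python3 -m creep '[{"xyz":[0,0,0],"rotation":[0,0,-0.12]},{"xyz":[0,0,0],"rotation":[0,0,-0.26]},{"xyz":[0,0,0],"rotation":[0,0,-0.4]},{"xyz":[0,0,0],"rotation":[0,0,-0.55]},{"xyz":[0,0,0],"rotation":[0,0,-0.7]}]'
python3 - <<'E'
from h import *
s=ctrl.observe();R=s['tool_rot'];print(s['time'],s['ee_pos'],"yaw",np.arctan2(R[1,0],R[0,0]),s['ft_force'],s['wrist_torque'],s['opening'],s['tau'][5])
E
```

```text
time: 10.58
ee_pos: [525.8, -157.1, 44.5]
tool_rot: [[-0.634, -0.773, 0.003], [-0.773, 0.634, 0.001], [-0.003, -0.002, -1.0]]
ft_force: [-1.5, 1.1, 3.0]
opening: 11.3
10.575 [ 525.84254847 -157.13689588   44.47374392] yaw -2.2575271981493383 [-1.5029637   1.11476751  3.01237693] [0.32335016 0.70551661 0.08580237] 11.280127592285275 2.015351951122284
```

```bash
cat > o.py <<'E'
from workcell import ctrl
import numpy as np
s=ctrl.observe();R=s['tool_rot'];y=np.arctan2(R[1,0],R[0,0])
c=-1.4805-y
if c<-1:c+=2*np.pi
print("t",s['time'],"cam",round(c,3),"pos",s['ee_pos'].round(2),"F",s['ft_force'].round(2),"M",s['wrist_torque'].round(3),"q6",s['q'][5].round(3),"R",R[2].round(4))
E
python3 -m creep '[{"xyz":[0,0,0],"rotation":[0,0,-0.1]},{"xyz":[0,0,0],"rotation":[0,0,-0.2]}]' >/dev/null; python3 o.py
python3 -m creep '[{"xyz":[0,0,0],"rotation":[0,0,-0.1]},{"xyz":[0,0,0],"rotation":[0,0,-0.2]}]' >/dev/null; python3 o.py
python3 -m creep '[{"xyz":[0,0,0],"rotation":[0,0,-0.1]},{"xyz":[0,0,0],"rotation":[0,0,-0.2]}]' >/dev/null; python3 o.py
```

```text
t 10.825 cam 0.99 pos [ 525.78 -157.1    44.47] F [-0.69  1.    1.83] M [0.268 0.497 0.009] q6 -0.967 R [-0.0025 -0.0022 -1.    ]
t 11.075 cam 1.203 pos [ 525.73 -157.03   44.46] F [-1.99 -0.47  1.53] M [0.297 0.52  0.068] q6 -1.181 R [-0.0025 -0.0021 -1.    ]
t 11.325 cam 1.415 pos [ 525.7  -156.97   44.48] F [-0.64  0.16  2.73] M [0.327 0.453 0.15 ] q6 -1.395 R [-0.0025 -0.002  -1.    ]
```

```bash
cat > m.py <<'E'
from workcell import ctrl,vision
import numpy as np,sys
n=int(sys.argv[1]) if len(sys.argv)>1 else 8
M=[];F=[];T=[]
for i in range(n):
    s=ctrl.observe();M.append(s['wrist_torque']);F.append(s['ft_force']);T.append(s['tau']);vision.camera("side")
R=s['tool_rot'];c=-1.4805-np.arctan2(R[1,0],R[0,0])
if c<-1:c+=2*np.pi
M=np.array(M)
print("t",s['time'],"cam",round(c,3),"Mz %.3f sd %.3f"%(M[:,2].mean(),M[:,2].std()),"M",M.mean(0).round(2),"F",np.mean(F,0).round(2),"pos",s['ee_pos'].round(1),"tau6",np.mean(T,0)[5].round(3),"q6",s['q'][5].round(3))
E
python3 m.py
```

```text
t 11.675 cam 1.411 Mz -0.002 sd 0.082 M [ 0.37  0.47 -0.  ] F [-1.39  0.65  2.38] pos [ 525.7 -157.    44.5] tau6 0.046 q6 -1.39
```

```bash
sed -i 's/"tau6",/"tau6sd",np.std(T,0)[5].round(3),"tau6",/' m.py
python3 -m creep '[{"xyz":[0,0,0],"rotation":[0,0,-0.1]},{"xyz":[0,0,0],"rotation":[0,0,-0.19]},{"xyz":[0,0,0],"rotation":[0,0,-0.19]}]' | sed -n '3,4p'; python3 m.py
python3 -m creep '[{"xyz":[0,0,0],"rotation":[0,0,-0.09]},{"xyz":[0,0,0],"rotation":[0,0,-0.09]}]' >/dev/null ; python3 m.py
```

```text
tool_rot: [[-0.999, -0.052, 0.003], [-0.052, 0.999, -0.002], [-0.002, -0.002, -1.0]]
ft_force: [-0.0, 2.1, 2.7]
t 12.45 cam 1.609 Mz 0.011 sd 0.042 M [0.68 0.56 0.01] F [-1.34  1.94  2.67] pos [ 525.7 -156.9   44.5] tau6sd 0.243 tau6 -0.142 q6 -1.59
t 13.1 cam 1.703 Mz -0.006 sd 0.041 M [ 0.87  0.58 -0.01] F [-1.51  2.18  2.56] pos [ 525.7 -156.9   44.5] tau6sd 0.234 tau6 -0.135 q6 -1.684
```

```bash

for i in 1 2 3; do python3 o.py | cut -c1-0; done
python3 -m creep '[{"xyz":[0,0,0],"rotation":[0,0,-0.09]},{"xyz":[0,0,0],"rotation":[0,0,-0.09]}]' >/dev/null ; python3 m.py 6
python3 -m creep '[{"xyz":[0,0,0],"rotation":[0,0,-0.09]},{"xyz":[0,0,0],"rotation":[0,0,-0.09]}]' >/dev/null ; python3 m.py 6
```

```text
t 13.65 cam 1.796 Mz -0.011 sd 0.036 M [ 1.02  0.61 -0.01] F [-2.01  2.92  2.64] pos [ 525.7 -156.9   44.5] tau6sd 0.258 tau6 -0.17 q6 -1.777
t 14.2 cam 1.889 Mz 0.024 sd 0.043 M [1.2  0.63 0.02] F [-1.71  3.2   2.87] pos [ 525.7 -156.8   44.5] tau6sd 0.25 tau6 -0.207 q6 -1.871cut: invalid decreasing range
Try 'cut --help' for more information.
Exception ignored on flushing sys.stdout:
BrokenPipeError: [Errno 32] Broken pipe
cut: invalid decreasing range
Try 'cut --help' for more information.
Exception ignored on flushing sys.stdout:
BrokenPipeError: [Errno 32] Broken pipe
cut: invalid decreasing range
Try 'cut --help' for more information.
Exception ignored on flushing sys.stdout:
BrokenPipeError: [Errno 32] Broken pipe
```

```bash

python3 -m creep '[{"xyz":[0,0,0],"rotation":[0,0,-0.09]},{"xyz":[0,0,0],"rotation":[0,0,-0.09]}]' >/dev/null ; python3 m.py 6
```

```text
t 14.75 cam 1.982 Mz 0.079 sd 0.052 M [1.33 0.63 0.08] F [-1.9   3.53  3.21] pos [ 525.7 -156.8   44.5] tau6sd 0.249 tau6 -0.244 q6 -1.964
```

```bash

python3 m.py 8
python3 -m creep '[{"xyz":[0,0,0],"rotation":[0,0,-0.05]},{"xyz":[0,0,0],"rotation":[0,0,-0.05]}]' >/dev/null ; python3 m.py 10
```

```text
t 15.15 cam 1.984 Mz 0.121 sd 0.014 M [1.46 0.69 0.12] F [-2.09  4.02  3.38] pos [ 525.7 -156.8   44.5] tau6sd 0.01 tau6 -0.114 q6 -1.966
t 15.9 cam 2.036 Mz 0.130 sd 0.048 M [1.57 0.72 0.13] F [-2.15  4.06  3.29] pos [ 525.7 -156.8   44.5] tau6sd 0.108 tau6 -0.183 q6 -2.018
```

```bash

python3 m.py 8; python3 m.py 8
```

```text
t 16.3 cam 2.036 Mz 0.147 sd 0.022 M [1.64 0.71 0.15] F [-1.99  4.73  3.67] pos [ 525.7 -156.8   44.5] tau6sd 0.002 tau6 -0.158 q6 -2.018
t 16.7 cam 2.036 Mz 0.160 sd 0.013 M [1.64 0.72 0.16] F [-2.25  4.57  3.27] pos [ 525.6 -156.8   44.5] tau6sd 0.0 tau6 -0.159 q6 -2.018
```

```bash

python3 -m creep '[{"xyz":[0,0,0],"rotation":[0,0,-0.025]},{"xyz":[0,0,0],"rotation":[0,0,-0.05]},{"xyz":[0,0,0],"rotation":[0,0,-0.05]}]' >/dev/null ; python3 m.py 8;python3 m.py 8
```

```text
t 17.475 cam 2.088 Mz 0.175 sd 0.012 M [1.64 0.71 0.18] F [-2.27  4.81  3.45] pos [ 525.7 -156.7   44.5] tau6sd 0.057 tau6 -0.208 q6 -2.071
t 17.875 cam 2.088 Mz 0.168 sd 0.033 M [1.66 0.72 0.17] F [-2.01  4.75  3.46] pos [ 525.7 -156.8   44.5] tau6sd 0.0 tau6 -0.18 q6 -2.07
```

```bash

python3 -m creep '[{"xyz":[0,0,0],"rotation":[0,0,-0.025]},{"xyz":[0,0,0],"rotation":[0,0,-0.05]},{"xyz":[0,0,0],"rotation":[0,0,-0.05]}]' >/dev/null ; python3 m.py 8;python3 m.py 10
```

```text
t 18.65 cam 2.14 Mz 0.297 sd 0.020 M [1.69 0.76 0.3 ] F [-2.36  4.43  3.29] pos [ 525.7 -156.7   44.5] tau6sd 0.057 tau6 -0.322 q6 -2.123
t 19.15 cam 2.14 Mz 0.277 sd 0.033 M [1.7  0.76 0.28] F [-2.28  4.65  3.5 ] pos [ 525.7 -156.7   44.5] tau6sd 0.0 tau6 -0.294 q6 -2.123
```

The moment is now firm at about 0.28-0.29 total, so about 0.23 above free turning. That is the upper side of snug, so I stop tightening and take the wind-up out of the tool.

```bash

python3 -m creep '[{"xyz":[0,0,0],"rotation":[0,0,0.02]},{"xyz":[0,0,0],"rotation":[0,0,0.02]}]' >/dev/null ; python3 m.py 8;python3 m.py 8
```

```text
t 19.8 cam 2.12 Mz 0.099 sd 0.046 M [1.5  0.61 0.1 ] F [-1.87  4.31  3.06] pos [ 525.7 -156.8   44.5] tau6sd 0.044 tau6 -0.071 q6 -2.102
t 20.2 cam 2.119 Mz 0.078 sd 0.037 M [1.45 0.56 0.08] F [-1.96  3.92  2.65] pos [ 525.7 -156.7   44.5] tau6sd 0.001 tau6 -0.076 q6 -2.102
```

```bash

python3 -m creep '[{"xyz":[0,0,0],"rotation":[0,0,0]},{"xyz":[0,0,0],"rotation":[0,0,0]},{"xyz":[0,0,0],"rotation":[0,0,0]},{"xyz":[0,0,0],"rotation":[0,0,0]}]' 0.5
python3 m.py 4
python3 -m creep '[{"xyz":[0,0,0.01],"rotation":[0,0,0]},{"xyz":[0,0,0.04],"rotation":[0,0,0]},{"xyz":[0,0,0.09],"rotation":[0,0,0]},{"xyz":[0,0,0.12],"rotation":[0,0,0]},{"xyz":[0,0,0.12],"rotation":[0,0,0]}]'
python3 - <<'E'
from h import *
import pickle
s=ctrl.observe();im=vision.camera("wrist");cv2.imwrite("pics/w9.png",im);pickle.dump(s,open("w9.pkl","wb"));print(s['time'],s['wrist_torque'])
E
```

```text
time: 20.75
ee_pos: [525.7, -156.8, 44.5]
tool_rot: [[-0.897, 0.443, 0.001], [0.442, 0.897, -0.003], [-0.002, -0.002, -1.0]]
ft_force: [-1.3, 0.7, 0.7]
opening: 42.4
t 20.9 cam 2.119 Mz -0.006 sd 0.013 M [-0.01  0.01 -0.01] F [-0.3  -0.14 -0.21] pos [ 525.7 -156.8   44.5] tau6sd 0.0 tau6 -0.0 q6 -2.102
time: 21.58
ee_pos: [527.4, -156.8, 168.1]
tool_rot: [[-0.897, 0.442, 0.007], [0.442, 0.897, -0.003], [-0.008, 0.001, -1.0]]
ft_force: [0.1, 0.1, -0.3]
opening: 42.9
21.575 [0.01835128 0.08119119 0.01614335]
```

View pics/w9.png

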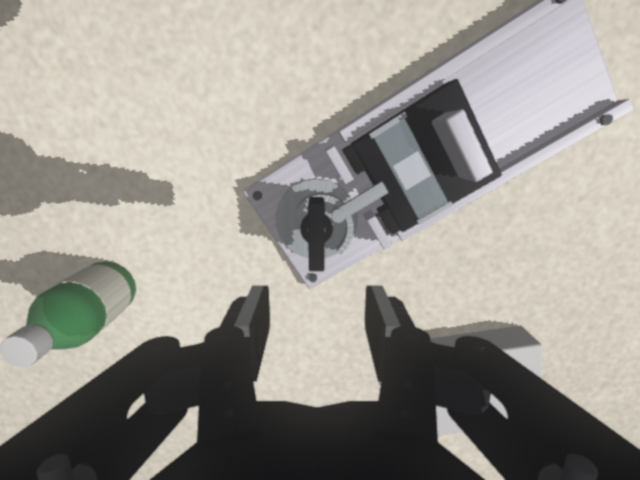

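```bash
python3 - <<'E'
from h import *
import pickle
s=pickle.load(open("w9.pkl","rb"));w=lambda p,z:onz("wrist",p,z,s)[:2]
a=w((317,198),72);b=w((316.3,270),72);v=b-a;xd=np.array([.0889,-.996]);print(np.linalg.norm(v),"wing cam",(np.arctan2(xd[1],xd[0])-np.arctan2(v[1],v[0]))%np.pi,(a+b)/2)
f=np.mean([w((346,147),34),w((391,234),34)],0);print("front",f,(f-np.array([525.9,-157.2]))@xd)
t=vision.camera("top");cv2.imwrite("pics/t9.png",t)
for n in("reagent_bottle","slide_box","dish"):print(n,[np.round(x["rect"],1) for x in models.find_in(n,"top")[:1]])
o=ctrl.observe();print(o["ft_force"],o["time"])
E
```

```text
53.65987425402228 wing cam 2.1267619844658396 [ 524.34093801 -155.06392826]
front [ 520.58083122 -106.20532497] -51.26357043530231
reagent_bottle []
slide_box [array([350.2, 193.9,  66.4,  60.5])]
dish [array([132.4, 271.6,  44.1,  39.7])]
[-0.4771672 -0.235789   0.3749749] 21.825
```

View pics/t9.png

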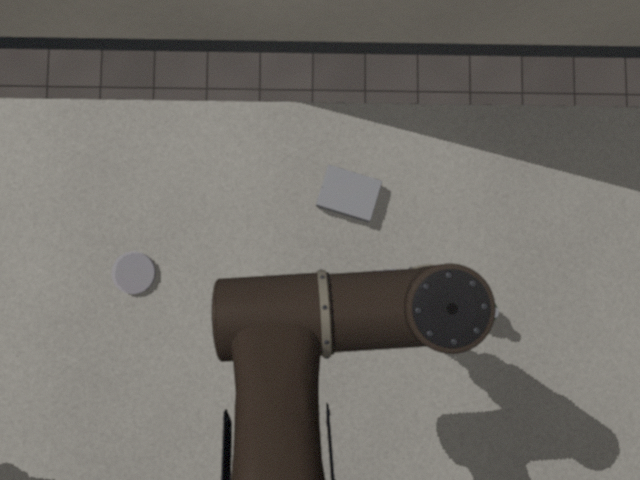

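The slide box and dish have not moved. The arm hides the bottle in this view, but it stands in the wrist picture. The wing reads 2.13 rad and the carriage is drawn in. Handing in.

```bash
python3 -c "
from workcell import workorder
print(workorder.close_job())"
```

```text
the job is handed in; nothing more can be done
None
```

The carriage is on the seal and the cam has drawn the bolt in firmly. The load ended slightly above the stated snug range, and I could not measure the hook force directly. I handed the job in at about 22 s.

- **Sliding in:** I pushed the rear of the carriage with closed fingers. It slid with about 3 N and stopped on the seal at 8–12 N. The pin then measured about 21–22 mm from the cam axis by camera, inside the 24 mm limit.
- **Turning the cam:** I gripped the wing once and turned it clockwise. The moment started rising near 1.9–2.0 rad, and I stopped at 2.14 rad.
- **Load reached:** The wrist held 0.28–0.29 N m in total, so about 0.23–0.24 above free turning. That is over the 0.14–0.22 snug range but below the 0.28 crush limit. The last step rose faster than the ones before it (0.18 to 0.29).
- **Letting go:** I backed the tool off 0.02 rad to take out its wind-up, then opened and lifted clear.

**Last checks:**
- **Cam and hook:** the cam stayed at about 2.13 rad with the hook behind the pin.
- **Carriage:** its front face measured at about dock x -51 mm. That reading is rough and does not quite agree with the -58 to -60 mm measured before tightening.
- **Contact:** force and moment on the tool read about zero after release, so nothing is being touched.
- **Bystanders:** the slide box and dish are where they were. The arm hid the bottle from the top camera, so its position was not measured; it showed in the last wrist picture, and the arm did not go near it.

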